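Strike-test a rear lamp on the spring hammer tester

ROBOT

A 6-joint arm with a two-finger parallel gripper is mounted at the origin on the work surface. World frame = base frame: x ahead of the robot, y to its left, z up, the work surface at z = 0. Lengths are in mm, angles in rad, forces in N, time in s.
With the tool pointing down it reaches from about 275 to 1000 mm from the base axis. Payload 8.4 kg.
Tool frame: the origin (TCP) lies midway between the tips of the shut fingers; the grasp point (between the pads) lies grip_depth behind it (grip_depth is the distance from the TCP to the grasp point, in mm); z points along the fingers, y is the line along which they close (so a half turn about z gives the same grasp; the last joint's range is limited). The gripper opens to 85 mm and grips with 20 to 120 N. Pads are 22 mm wide; open, the fingers measure 114 mm over their backs; the gripper's body (76 mm by 85 mm) begins 54 mm behind the grasp point. The pads swing forward as they close: fully open they stand 13 mm farther back than shut.
Start: joints at [1.305, 0.353, 1.633, -0, 1.155, -0.002], TCP at [162.968, 603.382, 231.281] pointing down, gripper open.
Joint ranges: [-2.63, 2.63], [-0.92, 2.1], [0.06, 2.66], [-1.3, 4.44], [0, 2.69], [-3.02, 3.02]. Speed limits (rad/s): [2.22, 2.22, 2.79, 3.14, 3.14, 3.14].

INTERFACE

Orientations are given as [roll, pitch, yaw] about the fixed x, y, z axes, in that order (R = Rz(yaw) Ry(pitch) Rx(roll)).
In Python, from rig import * gives the robot as it stands.
- The arm moves only by the shell command python3 -m creep 'ROWS' [FORCE]. ROWS is JSON, a list of rows, each an object of numbers: "x", "y", "z": the shift along the tool's x, y, z in mm; "rx", "ry", "rz": the turn, a rotation vector about the tool's x, y, z in rad; "hand": the finger opening in mm, from 0 to 85.4. A call has 1 to 20 rows; each row shifts and turns the commanded pose from where the row before left it, along the tool's axes as they then stand; what a row does not reach is not made up. A row lasts 1/8 s, in which the tool goes at most 62.5 mm and 10.7 degrees, less where a joint would pass 70% of its speed; a pose out of reach is approached as far as the arm can. A call with a gripper value outside its range is refused whole. The fingers move at their own pace and stop on an object; FORCE is the grip in N (left out, the last holds). Time passes only in rows, so rows that do not move let the fingers close. It gives the time, the measured TCP pose, the force, the opening and the grip force at its end, in the units of the state.
- sense(): the state, without advancing time (a new reading comes with each control period).
- grab_frame(name): name is "scene" or "top" or "wrist"; returns the picture (480x640x3 uint8, red, green, blue); there is no depth.
- get_calibration(name): a dict with "K" (3x3 intrinsics, pixels), "R" (3x3) and "t" (3): a world point X has camera coordinates R X + t. Camera axes: x right, y down, z forward; pixel columns grow to the right and rows downward; lengths in mm; the calibration is good to about 2 mm. A picture is of the moment at which its call begins: read the wrist's pose just before it. get_calibration takes no time and is no camera call; for the wrist camera it gives the pose at the moment of the call.
- sign_off(): hands the job in; it is judged then, once.
The state is a dict: "clock": time; "qpos": joint angles; "qvel": joint speeds; "joint_efforts": joint torques, N m; "eef_pos": TCP position; "tcp_rot": TCP orientation; "contact_force": force on the tool from outside, world axes, zero at the start; "wrist_torque": the same for the moment, N m; "opening": opening from 0.0 (shut) to 1.0 (fully open); "grasp_force": force on a finger pad.
Only numpy, scipy, OpenCV 4.12 (cv2) and the standard library are available. Lean on these libraries where they do the work, as an engineer would, in place of code of your own. Each camera call takes 0.05 s, during which the arm holds its last target. There are 200 camera calls.

TASK

Strike-test the red rear lamp: pull the tester's sprung hammer arm back by its yellow handle until the sear catches and holds it, easing it against the buffer behind (no more than 15 N on the buffer), and let go of it. Then stand the red lamp upright in the black nest, and push the blue trigger post to let the hammer fly onto the lamp by itself. Leave the lamp in its nest with the hammer resting against it, and do not disturb the other loose things on the bench.

Things in the scene. Friction and masses are not known exactly. Their poses are not given: they have to be found in the camera images.
- tester: Grey base plate of the tester, 250 (x) x 310 (y) x 15 mm, fixed, turned up to 0.25 rad. Origin: centre of its underside, z up. In its frame: pivot axis at x 75, y -75 mm; nest at -51, -105; trigger post near 67, 123. Tops above the bench: handle post 105 mm, trigger post 96, pivot column 70, backstop 60, all else under 59.
- pivot (a point): Point on the hammer arm's vertical pivot axis, 85 mm above the bench; axes as the tester's. The red arm, 18 mm wide, lies 32 to 46 mm above the bench. Its spring pulls about 4.1 N at the handle at 0 rad, 8.3 N at 1.0 rad (linear), against cocking.
- handle (a point): On the axis of the upright yellow handle post, 85 mm above the bench. Post: 16 mm in diameter, 46 to 105 mm above the bench, 145 mm from the pivot axis. Its x axis runs from the post to the pivot; the handle is pulled along its +y. The black hammer head (28 mm in diameter, top at 58 mm) stands 16 mm to its -y side and 20 mm nearer the pivot.
- hammer (a joint): Hammer arm's angle, rad. 0: forward, arm along the tester's -x from the pivot, its head over the nest (so it starts; a lamp cannot go in). Grows as it is cocked: clockwise from above, handle towards the tester's +y. The sear snaps in behind the arm's pin somewhere from 0.79 to 1.21: the pin is clamped at a new, unmeasured place each time. Fallen on a lamp in the nest it rests near 0.19.
- buffer: Black sprung rubber buffer (8 x 14 x 16 mm) behind the sear; origin at bench level under its pressed face, x the way the pin presses it. The pin meets it 2 to 5 mm of handle travel past the catch; then the pull rises 7 N per mm of handle travel above the spring's (riding over the sear adds only up to 3 N). At most 15 N on the buffer. Eased back a few mm, a caught arm pulls no more.
- trigger (a point): On the axis of the upright blue trigger post, 78 mm above the bench. Post: 16 mm in diameter, 46 to 96 mm above the bench, on the tail of the brass sear, 50 mm from the sear's vertical pivot. Its x axis points from that pivot to the post. Pushing it along its own -y trips it: 5 to 10 mm and 3 to 8 N free the hammer; its stop is at 16 mm.
- nest (a point): Centre of the lamp nest on the plate's upper face (15 mm above the bench), where the lamp's foot stands; axes as the tester's. A black ring, 57 mm inside and 66 mm outside diameter, 6 mm high, surrounds it. A V backstop, 45 mm high, stands on its -y side (27 mm from the centre, 25 mm to either side in x): grip the lamp along the tester's x to set it in.
- red_lamp_center (a point): Centre of the red rear lamp: an upright round lamp, 50 mm in diameter, 40 mm high, 0.1 to 0.2 kg, standing on the bench; this point is half-way up (20 mm above its foot).
- amber_lamp_center (a point): Centre of the amber rear lamp, same size as the red one; not to be used. The two lamps may stand in either place.
- spray_can: Blue spray can, 54 mm in diameter, 160 mm high; a bystander. Origin at the centre of its underside.
- screwdriver: Screwdriver lying on the bench; a bystander.
- plug: Orange plug, 70 x 45 x 35 mm; a bystander.
- relay: Black relay box, 50 x 40 x 42 mm; a bystander.
- wrench: Wrench lying on the bench; a bystander.
There are look-alikes about, which are no part of the job. What is shaped like the part that bears red_lamp_center but white is not meant.

How it is judged (in metres and radians):
On the way, in this order (a step that is already met when the one before it is completed fails the run):
1. the hammer arm is cocked and held by the sear, nobody holding it (value of joint hammer above 0.7 rad and contact force between each of the arm, the fingers and hammer below 0.05 N), for 0.5 s.
2. the red lamp stands upright in the nest, let go, with the hammer still cocked (value of joint hammer above 0.7 rad and horizontal distance between red_lamp_center and nest below 0.007 m and z of red_lamp_center in the frame of nest below 0.023 m and angle between red_lamp_center's own z axis and vertical below 0.1 rad and contact force between the fingers and red_lamp below 0.05 N), for 0.3 s.
3. the hammer, tripped, swings forward by itself (velocity of joint hammer below -1.5 rad/s and contact force between each of the arm, the fingers and hammer below 0.05 N).
At the end, for the whole second after the job is handed in: The red lamp stands in the nest (within 8 mm of its centre, on its floor, upright within 0.12 rad, at rest) and the fallen hammer rests against it (hammer angle 0.10 to 0.28 rad, not moving), the robot touching nothing (value of joint hammer between 0.1 and 0.28 rad and velocity of joint hammer between -0.1 and 0.1 rad/s and horizontal distance between red_lamp_center and nest below 0.008 m and z of red_lamp_center in the frame of nest below 0.024 m and angle between red_lamp_center's own z axis and vertical below 0.12 rad and linear speed of red_lamp below 0.02 m/s).
It fails at once if the buffer is pressed with more than 15 N (contact force between buffer and anything else above 15 N).
It fails at once if another loose thing is moved by more than 30 mm (distance of any of amber_lamp_center, spray_can, screwdriver, plug, relay, wrench from where it was at the start of the episode above 0.03 m).
It also fails if it takes over 72 s, if anything falls off the work surface, if the arm or the gripper's body presses on something with over 40 N, if the wrist force passes 120 N, or if a joint passes its speed limit or range.

## Working session

There is one attempt and no reset: what is moved stays moved. The work goes in short steps, Python scripts to look and compute and a shell command to move; the robot and the scene stay as the last step left them, time stands still between calls to the robot, and variables do not carry over. Pictures are saved under pics/ and viewed, at most 10 in all, crops included, and the job is handed in when it is done.

```bash
mkdir -p pics; ls; python3 - <<'E'
from rig import *
import cv2
s=sense(); print(s)
for n in("top","scene"):
    im=grab_frame(n); cv2.imwrite(f"pics/{n}0.png",im[:,:,::-1]); c=get_calibration(n); print(n,c)
E
```

```text
pics
{'clock': 0.0, 'qpos': array([ 1.30461399e+00,  3.53639760e-01,  1.63416385e+00,  1.32582044e-08,
        1.15518798e+00, -2.40227309e-03]), 'qvel': array([-2.65970051e-05,  1.15629301e-03, -1.75128177e-04,  1.61615132e-03,
       -3.49737080e-04,  4.80840718e-04]), 'joint_efforts': array([ 3.40493971e-03, -6.05254984e+01, -3.42078710e+01,  2.95556601e-04,
        9.24028252e-03, -4.78422703e-05]), 'eef_pos': array([162.82999101, 602.90966073, 230.55420258]), 'tcp_rot': array([-3.14019372e+00, -3.37274620e-06,  2.87781258e+00]), 'contact_force': array([-0.24997074,  0.52046227, -0.22946458]), 'wrist_torque': array([-0.00251048, -0.01328264, -0.07286177]), 'grasp_force': 0.0, 'opening': 1.0018957622099605}
top {'K': array([[461.73676235,   0.        , 325.77414036],
       [  0.        , 461.73676235, 235.90413241],
       [  0.        ,   0.        ,   1.        ]]), 'R': array([[-0.02342632, -0.99969408,  0.00793471],
       [-0.99005075,  0.02209736, -0.13896481],
       [ 0.13874696, -0.0111112 , -0.99026553]]), 't': array([  36.94597999,  513.1402193 , 1213.34891243])}
scene {'K': array([[570.27469564,   0.        , 320.16128687],
       [  0.        , 570.27469564, 244.948318  ],
       [  0.        ,   0.        ,   1.        ]]), 'R': array([[ 0.32567505,  0.9454762 ,  0.0032414 ],
       [ 0.65633711, -0.22360898, -0.72056965],
       [-0.68055665,  0.23679901, -0.69337498]]), 't': array([-179.99553177, -286.99388284, 1553.55362422])}
```

View pics/top0.png

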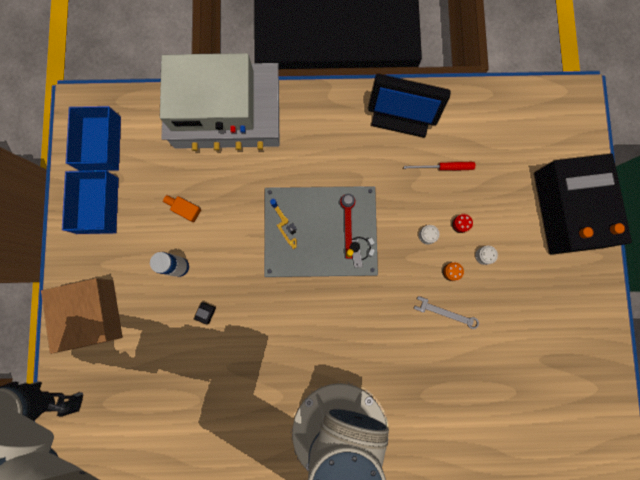

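View pics/scene0.png

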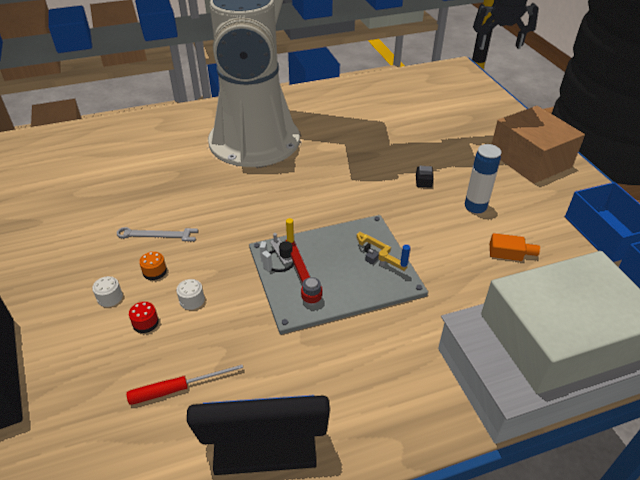

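The top view shows the tester plate at columns 265–378 and rows 187–276. The handle is near (350,253), the pivot (347,201), the trigger (273,203), the red lamp (463,223) and the amber lamp (454,271). The white decoys are at (429,234) and (487,255). The scene view agrees with this layout.

```bash
cat > h.py <<'E'
from rig import *
import numpy as np, cv2
from scipy.spatial.transform import Rotation as Rn
def plane(c,uv,z):
    d=c["R"].T@np.linalg.solve(c["K"],[uv[0],uv[1],1]); o=-c["R"].T@c["t"]
    return o+d*(z-o[2])/d[2]
def proj(c,X):
    p=c["K"]@(c["R"]@np.asarray(X,float)+c["t"]); return p[:2]/p[2]
def shift(target,yaw=None,tilt=(np.pi,0)):
    s=sense(); R=Rn.from_euler("xyz",s["tcp_rot"]).as_matrix()
    d=R.T@(np.asarray(target)-s["eef_pos"])
    out="shift tool "+str(d.round(1))
    if yaw is not None:
        out+=" rotvec "+str(Rn.from_matrix(R.T@Rn.from_euler("xyz",[tilt[0],tilt[1],yaw]).as_matrix()).as_rotvec().round(3))
    print(out)
def blobs(im,lo,hi,amin=15,roi=None):
    hsv=cv2.cvtColor(im,cv2.COLOR_RGB2HSV); m=cv2.inRange(hsv,np.array(lo),np.array(hi))
    n,l,st,ce=cv2.connectedComponentsWithStats(m)
    return [(ce[i].round(1).tolist(),st[i].tolist()) for i in range(1,n) if st[i,4]>=amin]
E
python3 - <<'E'
from h import *
im=cv2.imread("pics/top0.png")[:,:,::-1].copy(); c=get_calibration("top")
for n,uv,z in [("pivot",(347,200.5),70),("handle",(350,253),105),("trig",(273,203),96),("red",(463.5,222.5),40),("c1",(269.5,191),15),("c2",(372,191.5),15),("c3",(268.5,271),15),("c4",(373,271.5),15),("buf",(291,228),40)]:
    print(n,plane(c,uv,z).round(1))
for lo,hi in [((20,150,100),(32,255,255)),((0,200,120),(5,255,255)),((100,150,80),(125,255,255))]:
    print([b for b in blobs(im,lo,hi) if b[0][0]>240 and b[0][0]<500 and 180<b[0][1]<280])
cw=get_calibration("wrist"); print(cw, (-cw["R"].T@cw["t"]).round(1))
cv2.imwrite("pics/w0.png",cv2.cvtColor(grab_frame("wrist"),cv2.COLOR_RGB2BGR))
E
```

```text
pivot [602.8 -33.1  70. ]
handle [458.9 -34.5 105. ]
trig [594.7 160.9  96. ]
red [ 541.6 -349.2   40. ]
c1 [646.5 178.7  15. ]
c2 [ 638.9 -106.9   15. ]
c3 [423.9 182.9  15. ]
c4 [ 416.  -101.3   15. ]
buf [536.9 118.6  40. ]
[([284.6, 227.4], [275, 207, 22, 42, 187]), ([349.7, 252.3], [347, 249, 7, 8, 40])]
[([347.8, 226.9], [345, 209, 6, 40, 196]), ([463.3, 222.5], [455, 214, 18, 18, 187])]
[([272.8, 201.6], [270, 199, 6, 6, 25])]
{'K': array([[395.10423841,   0.        , 320.12445167],
       [  0.        , 395.10423841, 247.77268014],
       [  0.        ,   0.        ,   1.        ]]), 'R': array([[ 2.61144661e-01,  9.65299626e-01, -3.13403058e-04],
       [ 9.17114236e-01, -2.48007638e-01,  3.12079620e-01],
       [ 3.01172614e-01, -8.17853532e-02, -9.50055900e-01]]), 't': array([-624.42170204,  -40.45297632,  380.06056278])} [ 85.7 623.8 373.5]
```

View pics/w0.png

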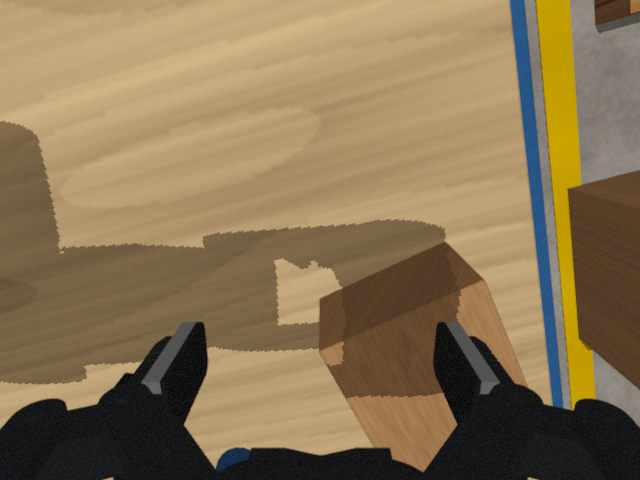

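The wrist view shows only the bench, with image up along tool +x. It doesn't matter for the job. Next I'll move over the tester and take a close look.

```bash
python3 - <<'E'
from h import *
import rig; print([k for k in dir(rig) if 'grip' in k or 'depth' in k])
shift([530,40,240],np.pi-.026)
E
```

```text
['grip_depth']
shift tool [-501.2 -447.8   -8.8] rotvec [-0.001 -0.    -0.238]
```

```bash
python3 -m creep '[{"x":-25,"y":-22,"z":-4},{"x":-44,"y":-39,"z":-4},{"x":-44,"y":-39},{"x":-44,"y":-39},{"x":-44,"y":-39},{"x":-44,"y":-39},{"x":-44,"y":-39},{"x":-44,"y":-39},{"x":-44,"y":-39},{"x":-44,"y":-39},{"x":-44,"y":-40},{"x":-36,"y":-34},{"rz":-0.12},{"rz":-0.118},{}]'
python3 - <<'E'
from h import *
import rig;print(rig.grip_depth)
c=get_calibration("wrist"); s=sense(); print(s["eef_pos"],s["tcp_rot"],s["contact_force"])
im=grab_frame("wrist"); cv2.imwrite("pics/w1.png",im[:,:,::-1])
np.savez("c1.npz",**c)
for X in [(459,-34.5,105),(595,161,96),(604,-38,70),(478,-65,15)]: print(proj(c,X).round(1))
E
```

```text
18.700000000000003
[162.88452194 603.03340193 230.74239183] [-3.14052684e+00  1.31928192e-05  2.87781055e+00] [-1.13777732 -0.10746643 -0.2756076 ]
[-184.3  643.3]
[ 47.6 677.9]
[-78.9 679.5]
[-111.3  569. ]schema error: expected keys x, y, z, rx, ry, rz, hand
```

View pics/w1.png

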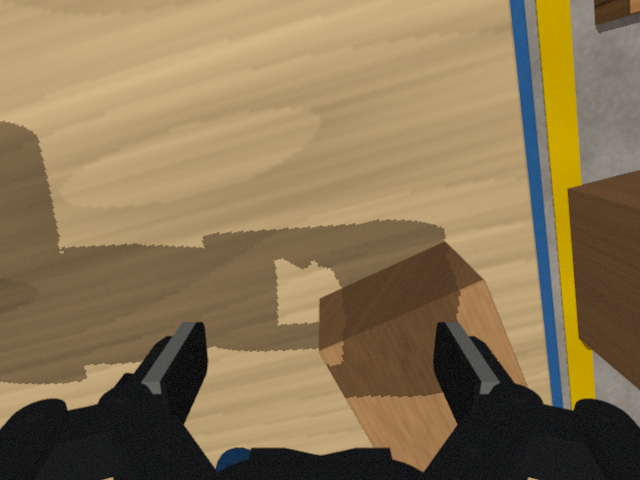

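The call was refused because of the empty row, so the view hasn't changed. I'll use explicit zero keys.

```bash
python3 -m creep '[{"x":-25,"y":-22,"z":-4},{"x":-44,"y":-39,"z":-4},{"x":-44,"y":-39},{"x":-44,"y":-39},{"x":-44,"y":-39},{"x":-44,"y":-39},{"x":-44,"y":-39},{"x":-44,"y":-39},{"x":-44,"y":-39},{"x":-44,"y":-39},{"x":-44,"y":-40},{"x":-36,"y":-34},{"rz":-0.12},{"rz":-0.118},{"x":0}]' && 
python3 - <<'E'
from h import *
c=get_calibration("wrist"); s=sense(); print(s["eef_pos"],s["tcp_rot"],s["contact_force"])
im=grab_frame("wrist"); cv2.imwrite("pics/w2.png",im[:,:,::-1])
np.savez("c2.npz",**c)
for X in [(459,-34.5,105),(595,161,96),(604,-38,70),(478,-65,15)]: print(proj(c,X).round(1))
E
```

```text
schema error: expected keys x, y, z, rx, ry, rz, hand
```

```bash
python3 -m creep '[{"x":-25,"y":-22,"z":-4,"rx":0,"ry":0,"rz":0,"hand":85},{"x":-44,"y":-39,"z":-4,"rx":0,"ry":0,"rz":0,"hand":85},{"x":-44,"y":-39,"z":0,"rx":0,"ry":0,"rz":0,"hand":85},{"x":-44,"y":-39,"z":0,"rx":0,"ry":0,"rz":0,"hand":85},{"x":-44,"y":-39,"z":0,"rx":0,"ry":0,"rz":0,"hand":85},{"x":-44,"y":-39,"z":0,"rx":0,"ry":0,"rz":0,"hand":85},{"x":-44,"y":-39,"z":0,"rx":0,"ry":0,"rz":0,"hand":85},{"x":-44,"y":-39,"z":0,"rx":0,"ry":0,"rz":0,"hand":85},{"x":-44,"y":-39,"z":0,"rx":0,"ry":0,"rz":0,"hand":85},{"x":-44,"y":-39,"z":0,"rx":0,"ry":0,"rz":0,"hand":85},{"x":-44,"y":-40,"z":0,"rx":0,"ry":0,"rz":0,"hand":85},{"x":-36,"y":-34,"z":0,"rx":0,"ry":0,"rz":0,"hand":85},{"x":0,"y":0,"z":0,"rx":0,"ry":0,"rz":-0.12,"hand":85},{"x":0,"y":0,"z":0,"rx":0,"ry":0,"rz":-0.118,"hand":85},{"x":0,"y":0,"z":0,"rx":0,"ry":0,"rz":0,"hand":85}]' && 
python3 - <<'E'
from h import *
c=get_calibration("wrist"); s=sense(); print(s["eef_pos"],s["tcp_rot"],s["contact_force"])
im=grab_frame("wrist"); cv2.imwrite("pics/w2.png",im[:,:,::-1])
np.savez("c2.npz",**c)
for X in [(459,-34.5,105),(595,161,96),(604,-38,70),(478,-65,15)]: print(proj(c,X).round(1))
E
```

```text
clock: 2.08
eef_pos: [530.0, 41.0, 239.1]
tcp_rot: [-3.142, -0.0, 3.115]
contact_force: [0.1, 0.3, 0.0]
opening: 0.994
grasp_force: 0.0
[529.99921001  41.03866814 239.11933438] [-3.14156580e+00 -3.15978950e-04  3.11471487e+00] [0.13549359 0.25450597 0.03990656]
[205.4 135.2]
[472.3 304.4]
[232.  306.1]
[201.6 153.8]
```

View pics/w2.png

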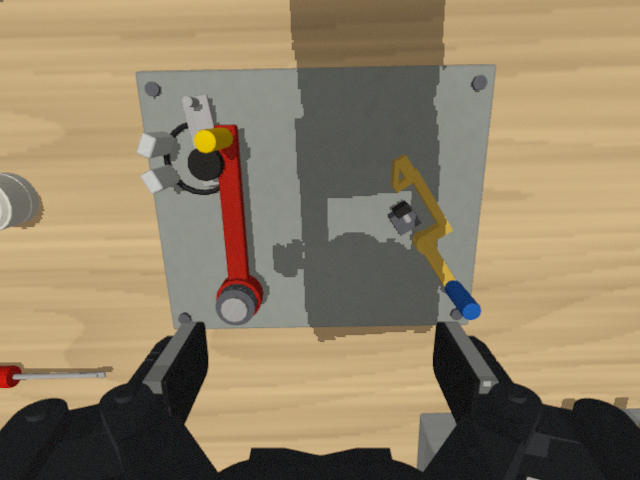

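The wrist view is clear: handle top (204,141), pivot top (236,308), trigger top (471,311), nest ring centred near (203,160). A grey pin bracket sits at the arm's end, near (195,103). The sear hook is near (402,165) and the buffer near (403,213). I'll enlarge the pin and sear to work out the catch angle.

```bash
python3 - <<'E'
from h import *
im=cv2.imread("pics/w2.png"); a=im[75:215,135:265]; b=im[140:330,365:495]
a=cv2.resize(a,None,fx=3,fy=3,interpolation=cv2.INTER_CUBIC); b=cv2.resize(b,None,fx=3,fy=3,interpolation=cv2.INTER_CUBIC)
b=cv2.convertScaleAbs(b,alpha=1.7,beta=10)
o=np.zeros((570,790,3),np.uint8); o[:420,:390]=a; o[:570,400:790]=b; cv2.imwrite("pics/crop.png",o)
c=dict(np.load("c2.npz"))
for n,uv,z in [("piv",(236,309),70),("han",(204,141),105),("trig",(471.5,311),96),("nest",(203,159),18),("s1",(152,90),17),("s2",(479,83),17),("s3",(185,318),17),("s4",(457,314),17)]: print(n,plane(c,uv,z).round(1))
E
```

```text
piv [606.9 -34.8  70. ]
han [462.7 -35.9 105. ]
trig [600.8 160.9  96. ]
nest [482.3 -63.4  18. ]
s1 [ 423.3 -100.6   17. ]
s2 [425.3 179.9  17. ]
s3 [ 642.3 -101.6   17. ]
s4 [645.5 178.8  17. ]
```

View pics/crop.png

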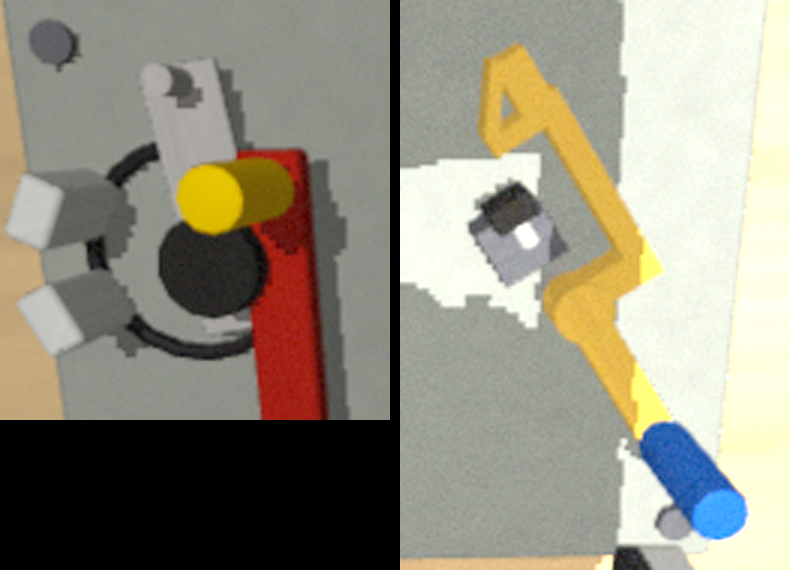

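The crops show the pin's stud top at full-frame (187,101), on a bracket running under the arm. The buffer's pressed face is near (398,206), facing up-left, with its housing behind it.

```bash
python3 - <<'E'
from h import *
c=dict(np.load("c2.npz"))
S=np.array([plane(c,u,17)[:2] for u in [(152,90),(479,83),(185,318),(457,314)]])
ctr=S.mean(0); y=(S[1]-S[0]+S[3]-S[2]); x=S[2]-S[0]+S[3]-S[1]
a=[-np.arctan2(y[0],y[1]),np.arctan2(x[1],x[0])]; print(ctr,a); a=np.mean(a)
R=np.array([[np.cos(a),-np.sin(a)],[np.sin(a),np.cos(a)]])
for n,p in [("piv",(75,-75)),("nest",(-51,-105)),("trig",(67,123)),("hand0",(-70,-75))]: print(n,ctr+R@p)
P=plane(c,(236,309),70)[:2]
P=(P+ctr+R@(75,-75))/2; print("P",P)
def ang(q): d=R.T@(q[:2]-P); return np.hypot(*d).round(1),np.arctan2(d[1],-d[0]).round(3)
for n,uv in [("pin",(187.3,101)),("buf",(398.3,205.7)),("hook tip in",(400,170)),("handle",None)]:
  for z in (40,48,56):
    q=plane(c,uv,z) if uv else plane(c,(204,141),105); print(n,z,q.round(1),ang(q))
E
```

```text
[534.11547105  39.14395825] [np.float64(-0.009355001840745362), np.float64(-0.0046791999585793905)]
piv [608.58734632 -36.38047351]
nest [482.37993711 -65.49558746]
trig [601.97691785 161.67078812]
hand0 [463.59091618 -35.36300223]
P [607.73979292 -35.57201191]
pin 40 [434.  -64.2  40. ] (np.float64(176.1), np.float64(-0.17))
pin 48 [434.4 -61.7  48. ] (np.float64(175.3), np.float64(-0.157))
pin 56 [434.8 -59.2  56. ] (np.float64(174.6), np.float64(-0.143))
buf 40 [525.3 110.   40. ] (np.float64(167.3), np.float64(1.048))
buf 48 [523.5 108.5  48. ] (np.float64(166.8), np.float64(1.035))
buf 56 [521.8 106.9  56. ] (np.float64(166.4), np.float64(1.021))
hook tip in 40 [494.2 110.4  40. ] (np.float64(184.9), np.float64(0.903))
hook tip in 48 [493.2 108.8  48. ] (np.float64(184.3), np.float64(0.893))
hook tip in 56 [492.1 107.3  56. ] (np.float64(183.8), np.float64(0.883))
handle 40 [462.7 -35.9 105. ] (np.float64(145.0), np.float64(-0.009))
handle 48 [462.7 -35.9 105. ] (np.float64(145.0), np.float64(-0.009))
handle 56 [462.7 -35.9 105. ] (np.float64(145.0), np.float64(-0.009))
```

```bash
python3 -m creep '[{"x":22,"y":-26,"z":10,"rx":0,"ry":0,"rz":-0.02,"hand":34},{"x":22,"y":-26,"z":20,"rx":0,"ry":0,"rz":0,"hand":34},{"x":21,"y":-27,"z":20,"rx":0,"ry":0,"rz":0,"hand":34},{"x":0,"y":0,"z":0,"rx":0,"ry":0,"rz":0,"hand":34},{"x":0,"y":0,"z":0,"rx":0,"ry":0,"rz":0,"hand":34}]' && 
python3 - <<'E'
from h import *
c=get_calibration("wrist"); s=sense(); print(s["eef_pos"],s["tcp_rot"])
im=grab_frame("wrist"); cv2.imwrite("pics/w3.png",im[:,:,::-1])
bs=[b for b in blobs(im,(20,150,90),(32,255,255),100)]; print(bs, proj(c,(463,-36,105)))
shift([463,-36,68],3.134)
E
```

```text
clock: 2.75
eef_pos: [465.0, -36.7, 189.8]
tcp_rot: [3.141, 0.001, 3.134]
contact_force: [0.1, -0.6, -0.2]
opening: 0.402
grasp_force: 0.0
[464.95640815 -36.68262624 189.83814127] [3.14146497e+00 1.24800783e-03 3.13420865e+00]
[([321.3, 241.6], [309, 219, 26, 45, 937]), ([527.1, 308.5], [494, 246, 64, 135, 2976])] [321.27177241 252.53106682]
shift tool [  2.5   0.5 122. ] rotvec [0.    0.002 0.001]
```

View pics/w3.png

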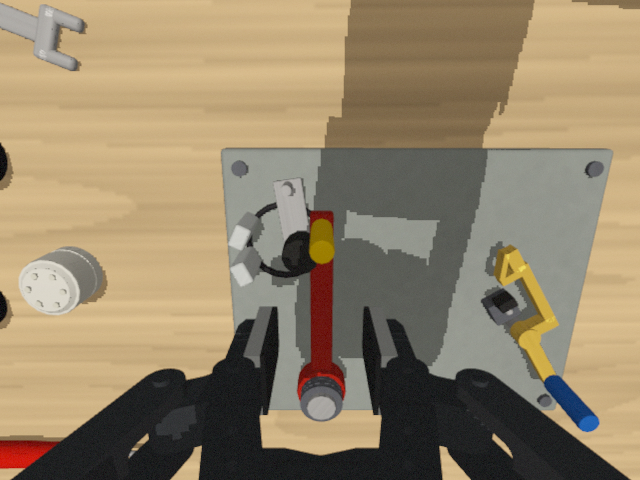

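The wrist view shows the handle centred between the fingers, its top at about (321,253), where the projection puts it. I'll descend around it.

```bash
python3 -m creep '[{"x":2.5,"y":0.5,"z":40,"rx":0,"ry":0,"rz":0,"hand":34},{"x":0,"y":0,"z":40,"rx":0,"ry":0,"rz":0,"hand":34},{"x":0,"y":0,"z":40,"rx":0,"ry":0,"rz":0,"hand":34},{"x":0,"y":0,"z":0,"rx":0,"ry":0,"rz":0,"hand":24},{"x":0,"y":0,"z":0,"rx":0,"ry":0,"rz":0,"hand":24},{"x":0,"y":2,"z":0,"rx":0,"ry":0,"rz":0,"hand":24},{"x":0,"y":2,"z":0,"rx":0,"ry":0,"rz":0,"hand":24},{"x":0,"y":2,"z":0,"rx":0,"ry":0,"rz":0,"hand":24},{"x":0,"y":2,"z":0,"rx":0,"ry":0,"rz":0,"hand":24},{"x":0,"y":2,"z":0,"rx":0,"ry":0,"rz":0,"hand":24},{"x":0,"y":0,"z":0,"rx":0,"ry":0,"rz":0,"hand":24}]'
```

```text
clock: 4.18
eef_pos: [462.0, -26.4, 69.4]
tcp_rot: [-3.141, 0.001, 3.136]
contact_force: [1.8, -4.2, 3.3]
opening: 0.281
grasp_force: 2.1
```

```bash
python3 -m creep '[{"x":0,"y":0,"z":0,"rx":0,"ry":0,"rz":0.06,"hand":24},{"x":-0.7,"y":14.5,"z":0,"rx":0,"ry":0,"rz":0.1,"hand":24},{"x":-0.7,"y":14.5,"z":0,"rx":0,"ry":0,"rz":0.1,"hand":24},{"x":-0.7,"y":14.5,"z":0,"rx":0,"ry":0,"rz":0.1,"hand":24},{"x":-0.7,"y":14.5,"z":0,"rx":0,"ry":0,"rz":0.1,"hand":24},{"x":-0.7,"y":14.5,"z":0,"rx":0,"ry":0,"rz":0.1,"hand":24},{"x":-0.7,"y":14.5,"z":0,"rx":0,"ry":0,"rz":0.1,"hand":24},{"x":-0.7,"y":14.5,"z":0,"rx":0,"ry":0,"rz":0.1,"hand":24},{"x":-0.3,"y":10,"z":0,"rx":0,"ry":0,"rz":0.07,"hand":24},{"x":0,"y":0,"z":0,"rx":0,"ry":0,"rz":0,"hand":24}]'
cat >> h.py <<'E'
def st():
    s=sense(); P=np.array([607.7,-35.6]); R=Rn.from_euler("xyz",s["tcp_rot"]).as_matrix()
    d=s["eef_pos"][:2]-P; f=R.T@s["contact_force"]
    print("tool th",np.arctan2(d[1],-d[0]).round(4)+.007,"r",np.hypot(*d).round(1),"yaw th",(3.134-s["tcp_rot"][2]).round(3),"f tool",f.round(2),"grasp",round(s["grasp_force"],2),"spring exp",round(4.1+4.2*(np.arctan2(d[1],-d[0])-.02),1))
E
python3 -c "from h import *; st()"
```

```text
clock: 5.42
eef_pos: [507.3, 71.6, 68.5]
tcp_rot: [-3.138, -0.002, 2.305]
contact_force: [-3.3, -6.6, 3.8]
opening: 0.28
grasp_force: 3.5
tool th 0.8249 r 146.9 yaw th 0.829 f tool [-2.67 -6.89 -3.79] grasp 3.5 spring exp 7.5
```

```bash
python3 -m creep '[{"x":-0.8,"y":12.3,"z":0,"rx":0,"ry":0,"rz":0.085,"hand":24},{"x":-0.8,"y":12.3,"z":0,"rx":0,"ry":0,"rz":0.085,"hand":24},{"x":-0.8,"y":12.3,"z":0,"rx":0,"ry":0,"rz":0.085,"hand":24},{"x":0,"y":0,"z":0,"rx":0,"ry":0,"rz":0,"hand":24}]'
python3 -c "
from h import *
st(); c=get_calibration('wrist'); im=grab_frame('wrist'); np.savez('c4.npz',**c)
cv2.imwrite('pics/w4.png',im[:,:,::-1])"
```

```text
clock: 5.92
eef_pos: [536.4, 92.3, 68.0]
tcp_rot: [-3.135, -0.003, 2.049]
contact_force: [-8.3, -2.5, 6.0]
opening: 0.28
grasp_force: 4.2
tool th 1.0693 r 146.4 yaw th 1.085 f tool [ 1.67 -8.58 -5.94] grasp 4.24 spring exp 8.5
```

View pics/w4.png

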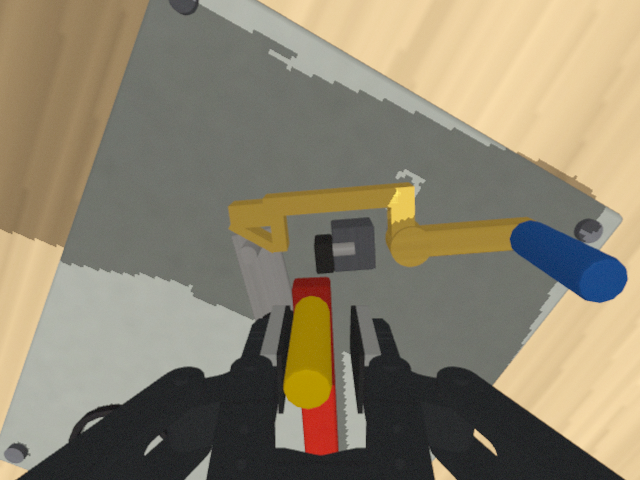

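The wrist view shows the pin bracket (255,270) just reaching the outside of the sear hook (catch face near column 287). The buffer face is near column 317. About 20–25 mm of handle travel remains, so contact should come near 1.17–1.20 rad. I'll advance most of that and then feel in small steps.

```bash
python3 -m creep '[{"x":-0.4,"y":6,"z":0,"rx":0,"ry":0,"rz":0.04,"hand":24},{"x":-0.2,"y":6,"z":0,"rx":0,"ry":0,"rz":0.04,"hand":24},{"x":0,"y":0,"z":0,"rx":0,"ry":0,"rz":0,"hand":24}]' >/dev/null
python3 -c "from h import *; st()"
```

```text
tool th 1.1458 r 146.0 yaw th 1.164 f tool [ 3.6  -9.26 -4.72] grasp 4.22 spring exp 8.8
```

```bash
python3 -m creep '[{"x":0,"y":2,"z":0,"rx":0,"ry":0,"rz":0.014,"hand":24},{"x":0,"y":0,"z":0,"rx":0,"ry":0,"rz":0,"hand":24}]' >/dev/null
python3 -c "from h import *; st()"
```

```text
tool th 1.1564999999999999 r 146.0 yaw th 1.178 f tool [ 4.53 -9.13 -4.35] grasp 4.71 spring exp 8.8
```

```bash
python3 -m creep '[{"x":0,"y":2,"z":0,"rx":0,"ry":0,"rz":0.014,"hand":24},{"x":0,"y":0,"z":0,"rx":0,"ry":0,"rz":0,"hand":24}]' >/dev/null
python3 -c "from h import *; st()"
```

```text
tool th 1.1705999999999999 r 146.0 yaw th 1.192 f tool [  3.97 -10.08  -3.71] grasp 4.71 spring exp 8.9
```

```bash
python3 -m creep '[{"x":0,"y":1.5,"z":0,"rx":0,"ry":0,"rz":0.01,"hand":24},{"x":0,"y":0,"z":0,"rx":0,"ry":0,"rz":0,"hand":24}]' >/dev/null
python3 -c "from h import *; st()"
```

```text
tool th 1.1817 r 146.0 yaw th 1.202 f tool [ 3.82 -9.18 -3.78] grasp 4.45 spring exp 8.9
```

```bash
python3 -m creep '[{"x":0,"y":1.5,"z":0,"rx":0,"ry":0,"rz":0.01,"hand":24},{"x":0,"y":0,"z":0,"rx":0,"ry":0,"rz":0,"hand":24}]' >/dev/null
python3 -c "from h import *; st()"
```

```text
tool th 1.1916 r 145.9 yaw th 1.212 f tool [ 3.82 -8.43 -4.72] grasp 4.63 spring exp 9.0
```

```bash
python3 -m creep '[{"x":0,"y":1.2,"z":0,"rx":0,"ry":0,"rz":0.008,"hand":24},{"x":0,"y":0,"z":0,"rx":0,"ry":0,"rz":0,"hand":24}]' >/dev/null
python3 -c "from h import *; st()"
```

```text
tool th 1.1998 r 145.9 yaw th 1.22 f tool [ 4.25 -8.62 -3.7 ] grasp 4.67 spring exp 9.0
```

```bash
python3 -m creep '[{"x":0,"y":1.2,"z":0,"rx":0,"ry":0,"rz":0.008,"hand":24},{"x":0,"y":0,"z":0,"rx":0,"ry":0,"rz":0,"hand":24}]' >/dev/null
python3 -c "from h import *; st()"
```

```text
tool th 1.208 r 145.9 yaw th 1.228 f tool [ 4.07 -8.79 -3.71] grasp 4.7 spring exp 9.1
```

```bash
python3 -m creep '[{"x":0,"y":1.2,"z":0,"rx":0,"ry":0,"rz":0.008,"hand":24},{"x":0,"y":0,"z":0,"rx":0,"ry":0,"rz":0,"hand":24}]' >/dev/null
python3 -c "from h import *; st()"
```

```text
tool th 1.2132999999999998 r 145.9 yaw th 1.236 f tool [  3.94 -10.25  -5.34] grasp 5.38 spring exp 9.1
```

```bash
python3 -m creep '[{"x":0,"y":0.6,"z":0,"rx":0,"ry":0,"rz":0.004,"hand":24},{"x":0,"y":0,"z":0,"rx":0,"ry":0,"rz":0,"hand":24}]' >/dev/null
python3 -c "from h import *; st()"
```

```text
tool th 1.2150999999999998 r 145.9 yaw th 1.24 f tool [  3.53 -11.45  -6.16] grasp 6.02 spring exp 9.1
```

```bash
python3 -m creep '[{"x":0,"y":-2.5,"z":0,"rx":0,"ry":0,"rz":0,"hand":24},{"x":0,"y":-2.5,"z":0,"rx":0,"ry":0,"rz":0,"hand":24},{"x":0,"y":-2.5,"z":0,"rx":0,"ry":0,"rz":0,"hand":24},{"x":0,"y":0,"z":0,"rx":0,"ry":0,"rz":0,"hand":24}]' >/dev/null
python3 -c "from h import *; st()"
```

```text
tool th 1.1881 r 145.1 yaw th 1.239 f tool [ 1.14 -3.99  2.07] grasp 2.03 spring exp 9.0
```

```bash
python3 -m creep '[{"x":0,"y":-1.5,"z":0,"rx":0,"ry":0,"rz":0,"hand":24},{"x":0,"y":-1,"z":0,"rx":0,"ry":0,"rz":0,"hand":24},{"x":0,"y":0,"z":0,"rx":0,"ry":0,"rz":0,"hand":24}]' >/dev/null
python3 -c "from h import *; st()"
```

```text
tool th 1.184 r 144.4 yaw th 1.239 f tool [-1.11  0.74 -0.01] grasp 0.0 spring exp 9.0
```

The grasp force and net pull are zero after easing back, so the sear has caught the arm. I'll open, lift, and go above the red lamp.

```bash
python3 -m creep '[{"x":0,"y":-2,"z":0,"rx":0,"ry":0,"rz":0,"hand":36},{"x":0,"y":-2,"z":0,"rx":0,"ry":0,"rz":0,"hand":36},{"x":0,"y":0,"z":-10,"rx":0,"ry":0,"rz":0,"hand":36},{"x":0,"y":0,"z":-40,"rx":0,"ry":0,"rz":0,"hand":36},{"x":0,"y":0,"z":-50,"rx":0,"ry":0,"rz":0,"hand":36},{"x":0,"y":0,"z":-50,"rx":0,"ry":0,"rz":0.16,"hand":36},{"x":0,"y":0,"z":0,"rx":0,"ry":0,"rz":0.171,"hand":85},{"x":-45,"y":0,"z":0,"rx":0,"ry":0,"rz":0,"hand":85},{"x":-50,"y":0,"z":0,"rx":0,"ry":0,"rz":0,"hand":85},{"x":-50,"y":0,"z":0,"rx":0,"ry":0,"rz":0,"hand":85},{"x":-50,"y":0,"z":0,"rx":0,"ry":0,"rz":0,"hand":85},{"x":-50,"y":0,"z":0,"rx":0,"ry":0,"rz":0,"hand":85},{"x":-50,"y":0,"z":0,"rx":0,"ry":0,"rz":0,"hand":85},{"x":-50,"y":0,"z":0,"rx":0,"ry":0,"rz":0,"hand":85},{"x":-50,"y":0,"z":0,"rx":0,"ry":0,"rz":0,"hand":85},{"x":-40,"y":0,"z":0,"rx":0,"ry":0,"rz":0,"hand":85},{"x":0,"y":0,"z":0,"rx":0,"ry":0,"rz":0,"hand":85}]'
python3 - <<'E'
from h import *
c=get_calibration("wrist"); s=sense()
im=grab_frame("wrist"); cv2.imwrite("pics/w5.png",im[:,:,::-1])
print("proj",proj(c,(542,-349,40)).round(1))
for b in blobs(im,(0,190,90),(6,255,255),80): print(b, plane(c,b[0],40).round(1))
c=get_calibration("top"); im=grab_frame("top"); cv2.imwrite("pics/top5.png",im[:,:,::-1])
for b in blobs(im,(20,150,100),(32,255,255),10):print(b, plane(c,b[0],105).round(1))
E
```

```text
clock: 11.35
eef_pos: [544.5, -341.2, 219.8]
tcp_rot: [3.141, 0.001, 1.561]
contact_force: [-0.2, 1.0, -0.1]
opening: 0.995
grasp_force: 0.0
proj [316.8 227.5]
([502.7, 217.8], [483, 163, 41, 111, 3078]) [ 698.1 -342.3   40. ]
([320.2, 227.9], [292, 198, 57, 60, 2285]) [ 544.9 -349.4   40. ]
([53.9, 62.6], [41, 0, 28, 168, 1961]) [989.7 744.  105. ]
([567.5, 35.1], [556, 0, 24, 71, 1191]) [1043.2 -647.2  105. ]
([259.9, 144.9], [258, 141, 5, 8, 34]) [749.  193.1 105. ]
([194.3, 146.1], [192, 143, 6, 8, 34]) [749.3 364.7 105. ]
([216.1, 145.6], [214, 142, 6, 8, 37]) [749.4 307.7 105. ]
([237.9, 145.3], [236, 142, 5, 8, 36]) [749.1 250.7 105. ]
([284.6, 227.3], [275, 207, 21, 42, 186]) [528.7 130.8 105. ]
([297.8, 220.7], [295, 217, 6, 9, 41]) [545.1  96.8 105. ]
([29.2, 381.3], [20, 282, 19, 198, 1319]) [163.1 755.9 105. ]
```

View pics/w5.png

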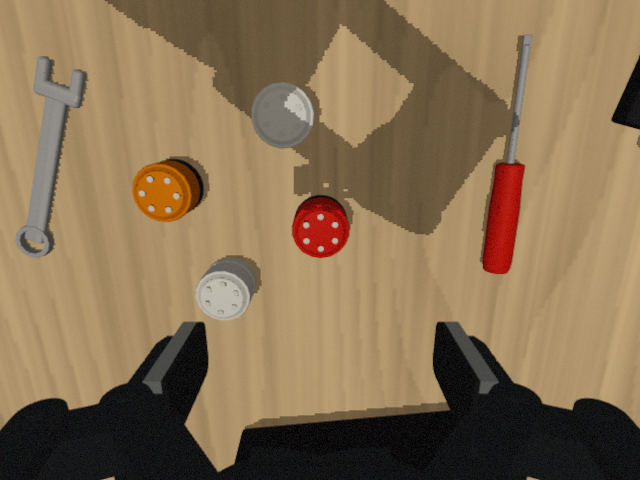

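The wrist view shows the red lamp's top disc at (321,229), clear of the amber lamp (168,190), the two white ones (283,115 and 224,297) and the screwdriver. The cocked handle is at (545,97), still held. Now I'll grasp the lamp.

```bash
python3 -m creep '[{"x":-9,"y":0.5,"z":40,"rx":0,"ry":0,"rz":0,"hand":85},{"x":0,"y":0,"z":50,"rx":0,"ry":0,"rz":0,"hand":85},{"x":0,"y":0,"z":50,"rx":0,"ry":0,"rz":0,"hand":85},{"x":0,"y":0,"z":40,"rx":0,"ry":0,"rz":0,"hand":85},{"x":0,"y":0,"z":20,"rx":0,"ry":0,"rz":0,"hand":85},{"x":0,"y":0,"z":10,"rx":0,"ry":0,"rz":0,"hand":70},{"x":0,"y":0,"z":0,"rx":0,"ry":0,"rz":0,"hand":40},{"x":0,"y":0,"z":0,"rx":0,"ry":0,"rz":0,"hand":40},{"x":0,"y":0,"z":0,"rx":0,"ry":0,"rz":0,"hand":40},{"x":0,"y":0,"z":0,"rx":0,"ry":0,"rz":0,"hand":40},{"x":0,"y":0,"z":0,"rx":0,"ry":0,"rz":0,"hand":40}]' 30
```

```text
clock: 12.82
eef_pos: [545.8, -348.0, 10.4]
tcp_rot: [3.14, 0.001, 1.564]
contact_force: [-0.7, 1.0, 6.0]
opening: 0.574
grasp_force: 32.3
```

```bash
python3 -m creep '[{"x":0,"y":0,"z":-20,"rx":0,"ry":0,"rz":0,"hand":40},{"x":0,"y":0,"z":-50,"rx":0,"ry":0,"rz":0,"hand":40},{"x":0,"y":0,"z":-50,"rx":0,"ry":0,"rz":0,"hand":40},{"x":20,"y":-8,"z":-40,"rx":0,"ry":0,"rz":0,"hand":40},{"x":40,"y":-14,"z":0,"rx":0,"ry":0,"rz":0,"hand":40},{"x":40,"y":-14,"z":0,"rx":0,"ry":0,"rz":0,"hand":40},{"x":40,"y":-14,"z":0,"rx":0,"ry":0,"rz":0,"hand":40},{"x":30,"y":-13,"z":0,"rx":0,"ry":0,"rz":0,"hand":40},{"x":0,"y":0,"z":0,"rx":0,"ry":0,"rz":0,"hand":40},{"x":0,"y":0,"z":0,"rx":0,"ry":0,"rz":0,"hand":40}]'
python3 - <<'E'
from h import *
c=get_calibration("wrist"); s=sense(); im=grab_frame("wrist"); cv2.imwrite("pics/w6.png",im[:,:,::-1]); np.savez("c6.npz",**c)
# rectify z=21 plane around nest: 1 px = 0.25 mm, and lamp-top plane for the held lamp
def rect(z,cx,cy,h=60,s=.25):
    n=int(2*h/s); g=np.stack(np.meshgrid(cx-h+s*np.arange(n),cy-h+s*np.arange(n)),-1).reshape(-1,2)
    X=np.c_[g,np.full(len(g),z)]@c["R"].T+c["t"]; p=X@c["K"].T; p=(p[:,:2]/p[:,2:]).astype(np.float32).reshape(n,n,2)
    return cv2.remap(im,p[...,0],p[...,1],cv2.INTER_LINEAR)
r=rect(21,482,-65); lz=s["eef_pos"][2]+29.6; l=rect(lz,s["eef_pos"][0],s["eef_pos"][1])
cv2.imwrite("pics/rect.png",np.hstack([r,l])[:,:,::-1]); print(s["eef_pos"],r.shape)
print(proj(c,(482,-65,21)))
E
```

```text
clock: 14.08
eef_pos: [484.1, -177.6, 170.2]
tcp_rot: [3.14, 0.001, 1.564]
contact_force: [-0.0, 0.3, -2.2]
opening: 0.576
grasp_force: 32.0
[ 484.08792541 -177.58564924  170.24431393] (480, 480, 3)
[315.20147523  67.39550438]
```

```bash
python3 - <<'E'
import cv2,numpy as np
a=cv2.imread("pics/rect.png"); a=cv2.resize(a,(760,380)); w=cv2.resize(cv2.imread("pics/w6.png"),(288,216))
o=np.zeros((600,760,3),np.uint8); o[:380]=a; o[382:598,:288]=w
for k in range(0,760,380//12*1):
    pass
for m in range(-50,51,10):
    x=int(190+m*380/120); cv2.line(o,(x,0),(x,6),(0,255,0),1); cv2.line(o,(0,x),(6,x),(0,255,0),1); cv2.line(o,(x+380,0),(x+380,6),(0,255,0),1)
cv2.imwrite("pics/last.png",o)
E
```

```text
(no output)
```

View pics/last.png

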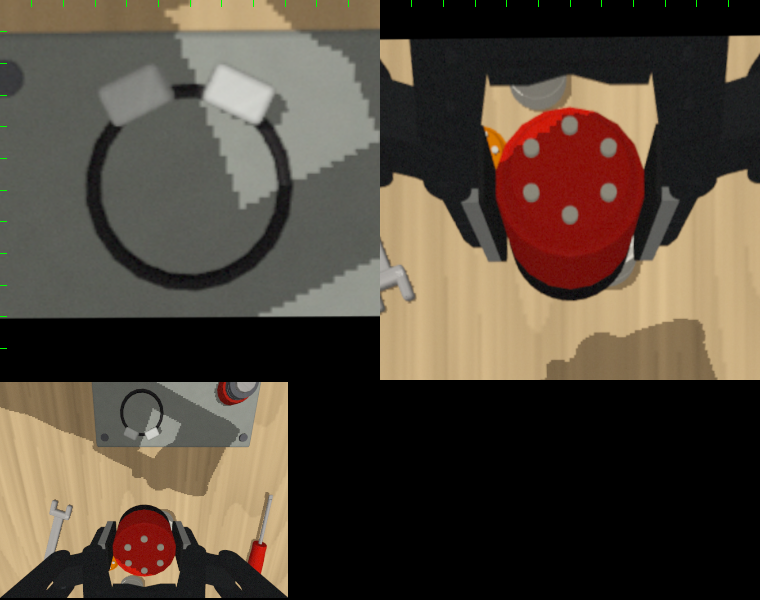

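The rectified view shows the nest ring centred at (189,187.5) px, 65 mm across, which puts it at world (481.7, −65.8). The held lamp is centred in x and sits a few mm to −y of the TCP. I'll quantify that offset.

```bash
python3 - <<'E'
from h import *
c=dict(np.load("c6.npz")); im=cv2.imread("pics/w6.png")[:,:,::-1].copy()
E=np.array([484.09,-177.59,170.24]); print("cam off",(-c["R"].T@c["t"]-E).round(1))
hsv=cv2.cvtColor(im,cv2.COLOR_RGB2HSV); m=((hsv[...,1]<60)&(hsv[...,2]>60)).astype(np.uint8)
m[:330]=0
n,l,st,ce=cv2.connectedComponentsWithStats(m)
H=[ce[i] for i in range(1,n) if 40<st[i,4]<300 and 250<ce[i][0]<390]; print(np.round(H,1))
for z in (28,29.6,33): print("holes",z,(np.mean([plane(c,h,E[2]+z) for h in H],0)-E).round(1))
col=im[270:300,316:326].mean((1,2)); print(col.round(0))
for dy in (-2,-4,-6): 
  print(dy,"foot front row",proj(c,E+[0,dy+25,-10.4]).round(1),"top front",proj(c,E+[0,dy+25,29.6]).round(1),"top back",proj(c,E+[0,dy-25,29.6]).round(1))
b=(hsv[:,318:323,1].mean(1)); print([ (r,hsv[r,320].tolist()) for r in list(range(268,300,2))+list(range(340,350,1))+list(range(420,436,2))])
E
```

```text
cam off [1.000e-01 7.970e+01 1.428e+02]
[[320.  348.6]
 [283.6 367.1]
 [356.5 366.8]
 [285.  402. ]
 [355.7 401.9]
 [320.3 418.5]]
holes 28 [-0.1 -7.5 28. ]
holes 29.6 [-0.1 -6.3 29.6]
holes 33 [-0.1 -3.7 33. ]
[165. 165. 109.  31.  16.  17.  18.  16.  18.  18.  15.  16.  20.  35.
  47.  45.  49.  49.  48.  48.  44.  49.  47.  47.  47.  48.  47.  48.
  46.  47.]
-2 foot front row [319.7 262.9] top front [320.  306.8] top back [321.  433.6]
-4 foot front row [319.7 267.5] top front [320.  312.5] top back [321.  438.1]
-6 foot front row [319.8 272. ] top front [320.  318.1] top back [321.  442.6]
[(268, [18, 94, 199]), (270, [18, 92, 199]), (272, [18, 99, 136]), (274, [141, 81, 22]), (276, [30, 40, 19]), (278, [8, 57, 18]), (280, [105, 57, 9]), (282, [144, 75, 17]), (284, [1, 221, 112]), (286, [1, 239, 115]), (288, [2, 235, 113]), (290, [2, 255, 113]), (292, [0, 235, 114]), (294, [2, 231, 115]), (296, [1, 226, 116]), (298, [0, 222, 116]), (340, [1, 234, 136]), (341, [13, 70, 121]), (342, [26, 30, 118]), (343, [21, 33, 131]), (344, [24, 28, 137]), (345, [25, 32, 136]), (346, [21, 26, 138]), (347, [26, 28, 136]), (348, [24, 30, 135]), (349, [23, 30, 138]), (420, [27, 34, 136]), (422, [21, 31, 138]), (424, [22, 33, 140]), (426, [3, 155, 135]), (428, [2, 224, 196]), (430, [4, 243, 205]), (432, [9, 147, 203]), (434, [19, 89, 204])]
```

```bash
python3 - <<'E'
from h import *
c=dict(np.load("c6.npz")); im=cv2.imread("pics/w6.png")[:,:,::-1]
E=np.array([484.09,-177.59,170.24])
v=im[296:342,305:316,0].mean(1); print(v.round(0))
v=im[426:440,300:340].mean(1); print(v.round(0).tolist())
for z in (27,29.6,33):
  for r in (306,311,316,321,325,432): print(z,r,(plane(c,(320,r),E[2]+z)-E)[1].round(1))
v=im[380,230:412]; print([(230+i,v[i].tolist()) for i in range(0,182,3) if i<40 or i>140])
E
```

```text
[115. 115. 115. 114. 116. 114. 115. 115. 114. 115. 115. 115. 115. 115.
 115. 117. 117. 122. 129. 136. 139. 138. 136. 136. 135. 133. 134. 134.
 133. 133. 133. 132. 134. 133. 133. 133. 133. 133. 133. 134. 134. 135.
 135. 134. 135. 135.]
[[159.0, 27.0, 16.0], [180.0, 24.0, 13.0], [197.0, 26.0, 11.0], [201.0, 31.0, 15.0], [194.0, 62.0, 40.0], [185.0, 107.0, 76.0], [179.0, 144.0, 106.0], [173.0, 150.0, 112.0], [171.0, 149.0, 113.0], [168.0, 147.0, 113.0], [167.0, 146.0, 113.0], [166.0, 146.0, 114.0], [163.0, 144.0, 113.0], [162.0, 143.0, 112.0]]
27 306 22.0
27 311 20.2
27 316 18.4
27 321 16.5
27 325 15.1
27 432 -28.7
29.6 306 23.3
29.6 311 21.5
29.6 316 19.8
29.6 321 18.0
29.6 325 16.5
29.6 432 -26.3
33 306 25.0
33 311 23.3
33 316 21.6
33 321 19.8
33 325 18.4
33 432 -23.1
[(230, [30, 30, 31]), (233, [25, 24, 22]), (236, [19, 18, 22]), (239, [23, 24, 24]), (242, [22, 21, 21]), (245, [20, 21, 20]), (248, [24, 28, 20]), (251, [93, 23, 18]), (254, [134, 20, 9]), (257, [131, 10, 7]), (260, [127, 19, 20]), (263, [124, 15, 11]), (266, [135, 18, 3]), (269, [134, 12, 6]), (371, [135, 17, 11]), (374, [134, 15, 0]), (377, [128, 25, 21]), (380, [128, 22, 19]), (383, [127, 20, 9]), (386, [134, 21, 16]), (389, [106, 9, 5]), (392, [23, 26, 27]), (395, [20, 22, 21]), (398, [21, 21, 16]), (401, [26, 27, 25]), (404, [25, 28, 25]), (407, [30, 34, 31]), (410, [25, 21, 27])]
```

```bash
python3 -m creep '[{"x":28,"y":-1,"z":0,"rx":0,"ry":0,"rz":0,"hand":40},{"x":40,"y":-1,"z":0,"rx":0,"ry":0,"rz":0,"hand":40},{"x":35,"y":-1,"z":0,"rx":0,"ry":0,"rz":0,"hand":40},{"x":12.8,"y":-0.1,"z":0,"rx":0,"ry":0,"rz":0,"hand":40},{"x":0,"y":0,"z":30,"rx":0,"ry":0,"rz":0,"hand":40},{"x":0,"y":0,"z":40,"rx":0,"ry":0,"rz":0,"hand":40},{"x":0,"y":0,"z":30,"rx":0,"ry":0,"rz":0,"hand":40},{"x":0,"y":0,"z":0,"rx":0,"ry":0,"rz":0,"hand":40},{"x":0,"y":0,"z":0,"rx":0,"ry":0,"rz":0,"hand":40}]'
```

```text
clock: 15.25
eef_pos: [481.9, -61.9, 70.1]
tcp_rot: [3.141, 0.0, 1.563]
contact_force: [-0.4, -0.1, -1.2]
opening: 0.577
grasp_force: 31.9
```

Clear so far. I'll lower gently, watching the force.

```bash
python3 -m creep '[{"x":0,"y":0,"z":15,"rx":0,"ry":0,"rz":0,"hand":40},{"x":0,"y":0,"z":12,"rx":0,"ry":0,"rz":0,"hand":40},{"x":0,"y":0,"z":6,"rx":0,"ry":0,"rz":0,"hand":40},{"x":0,"y":0,"z":5,"rx":0,"ry":0,"rz":0,"hand":40},{"x":0,"y":0,"z":2,"rx":0,"ry":0,"rz":0,"hand":40},{"x":0,"y":0,"z":0,"rx":0,"ry":0,"rz":0,"hand":40},{"x":0,"y":0,"z":0,"rx":0,"ry":0,"rz":0,"hand":40}]'
```

```text
clock: 16.12
eef_pos: [481.3, -61.3, 29.5]
tcp_rot: [3.141, 0.0, 1.564]
contact_force: [0.2, 0.0, -1.7]
opening: 0.578
grasp_force: 32.2
```

```bash
python3 -m creep '[{"x":0,"y":0,"z":2,"rx":0,"ry":0,"rz":0,"hand":40},{"x":0,"y":0,"z":1.8,"rx":0,"ry":0,"rz":0,"hand":40},{"x":0,"y":0,"z":0,"rx":0,"ry":0,"rz":0,"hand":40}]'
```

```text
clock: 16.5
eef_pos: [481.1, -61.3, 25.4]
tcp_rot: [-3.141, -0.0, 1.564]
contact_force: [0.2, -0.3, -1.0]
opening: 0.577
grasp_force: 32.2
```

```bash
python3 -m creep '[{"x":0,"y":0,"z":1,"rx":0,"ry":0,"rz":0,"hand":40},{"x":0,"y":0,"z":0,"rx":0,"ry":0,"rz":0,"hand":40}]'
```

```text
clock: 16.75
eef_pos: [481.1, -61.3, 25.3]
tcp_rot: [3.142, -0.0, 1.564]
contact_force: [-4.7, 0.3, 13.4]
opening: 0.581
grasp_force: 33.6
```

```bash
python3 -m creep '[{"x":0,"y":0,"z":-0.5,"rx":0,"ry":0,"rz":0,"hand":52},{"x":0,"y":0,"z":0,"rx":0,"ry":0,"rz":0,"hand":58},{"x":0,"y":0,"z":0,"rx":0,"ry":0,"rz":0,"hand":72},{"x":0,"y":0,"z":0,"rx":0,"ry":0,"rz":0,"hand":72},{"x":0,"y":0,"z":-20,"rx":0,"ry":0,"rz":0,"hand":72},{"x":0,"y":0,"z":-45,"rx":0,"ry":0,"rz":0,"hand":72},{"x":0,"y":0,"z":-45,"rx":0,"ry":0,"rz":0,"hand":72},{"x":-30,"y":0,"z":-35,"rx":0,"ry":0,"rz":0,"hand":72},{"x":-45,"y":0,"z":0,"rx":0,"ry":0,"rz":0,"hand":72},{"x":-35,"y":0,"z":0,"rx":0,"ry":0,"rz":0,"hand":72},{"x":0,"y":0,"z":0,"rx":0,"ry":0,"rz":0,"hand":72}]'
python3 - <<'E'
from h import *
c=get_calibration("wrist"); im=grab_frame("wrist"); cv2.imwrite("pics/w7.png",im[:,:,::-1])
print("exp",proj(c,(481.7,-65.8,55)).round(1))
for b in blobs(im,(0,190,90),(6,255,255),80): print(b, plane(c,b[0],55).round(1))
for z in(55,): print([proj(c,np.array([481.7,-65.8,z])+d).round(1).tolist() for d in ([25,0,0],[-25,0,0],[0,25,0],[0,-25,0])])
c=get_calibration("top"); im=grab_frame("top")
for b in blobs(im,(20,150,100),(32,255,255),10):
    if 240<b[0][0]<400 and b[0][1]>180: print("y",b, plane(c,b[0],105).round(1))
E
```

```text
clock: 18.12
eef_pos: [480.3, -173.1, 170.0]
tcp_rot: [3.141, 0.0, 1.561]
contact_force: [0.3, -0.1, 0.5]
opening: 0.842
grasp_force: 0.0
exp [320.3  70.1]
([515.0, 34.4], [498, 0, 56, 55, 551]) [595.6 -47.8  55. ]
([320.1, 72.0], [280, 28, 80, 89, 4751]) [481.6 -66.9  55. ]
([579.5, 377.6], [561, 357, 36, 45, 967]) [ 679.3 -285.1   55. ]
[[362.0, 69.6], [278.5, 70.5], [319.8, 23.0], [320.7, 114.2]]
y ([284.4, 227.0], [275, 207, 22, 42, 187]) [529.5 131.3 105. ]
y ([297.8, 220.7], [295, 217, 6, 9, 41]) [545.1  96.8 105. ]
```

The lamp is at (481.6, −66.9), seated in the nest, and the handle is unmoved, so the hammer is still cocked. Next is the trigger's push direction.

```bash
python3 - <<'E'
from h import *
c=dict(np.load("c2.npz"))
p=plane(c,(423.3,240),46); t=plane(c,(471.5,311),96); b=t[:2]-p[:2]; print(p,t,np.hypot(*b)); x=b/np.hypot(*b); push=np.array([x[1],-x[0]]); yaw=np.arctan2(-push[1],-push[0]); print(push,yaw)
S=t[:2]-push*32; print(S); shift([*S,170],yaw)
E
```

```text
[555.64466129 132.15401606  46.        ] [600.84467425 160.88614953  96.        ] 53.55909507474859
[ 0.53645666 -0.84392787] 2.1370291815917053
[583.67806101 187.89184133]
shift tool [ 3.598e+02  1.008e+02 -2.000e-01] rotvec [-0.    -0.001 -0.574]
```

```bash
python3 -m creep '[{"x":30,"y":8.4,"z":0,"rx":0,"ry":0,"rz":0,"hand":0},{"x":50,"y":14,"z":0,"rx":0,"ry":0,"rz":0,"hand":0},{"x":50,"y":14,"z":0,"rx":0,"ry":0,"rz":0,"hand":0},{"x":50,"y":14,"z":0,"rx":0,"ry":0,"rz":0,"hand":0},{"x":50,"y":14,"z":0,"rx":0,"ry":0,"rz":0,"hand":0},{"x":50,"y":14,"z":0,"rx":0,"ry":0,"rz":0,"hand":0},{"x":50,"y":14,"z":0,"rx":0,"ry":0,"rz":0,"hand":0},{"x":29.8,"y":8.4,"z":0,"rx":0,"ry":0,"rz":0,"hand":0},{"x":0,"y":0,"z":0,"rx":0,"ry":0,"rz":-0.144,"hand":0},{"x":0,"y":0,"z":0,"rx":0,"ry":0,"rz":-0.144,"hand":0},{"x":0,"y":0,"z":0,"rx":0,"ry":0,"rz":-0.144,"hand":0},{"x":0,"y":0,"z":0,"rx":0,"ry":0,"rz":-0.144,"hand":0},{"x":0,"y":0,"z":30,"rx":0,"ry":0,"rz":0,"hand":0},{"x":0,"y":0,"z":40,"rx":0,"ry":0,"rz":0,"hand":0},{"x":0,"y":0,"z":30,"rx":0,"ry":0,"rz":0,"hand":0},{"x":0,"y":0,"z":0,"rx":0,"ry":0,"rz":0,"hand":0}]'
python3 -c "
from h import *
shift([600.8,160.9,70],2.137)"
```

```text
clock: 20.23
eef_pos: [581.1, 188.2, 67.7]
tcp_rot: [-3.137, -0.001, 2.141]
contact_force: [-1.1, 0.3, 0.6]
opening: 0.001
grasp_force: 0.0
shift tool [-33.6   1.8  -2.4] rotvec [-0.005 -0.001  0.004]
```

```bash
python3 -m creep '[{"x":-7,"y":1.5,"z":-2,"rx":0,"ry":0,"rz":0,"hand":0},{"x":-5,"y":0,"z":0,"rx":0,"ry":0,"rz":0,"hand":0},{"x":-2,"y":0,"z":0,"rx":0,"ry":0,"rz":0,"hand":0},{"x":-2,"y":0,"z":0,"rx":0,"ry":0,"rz":0,"hand":0},{"x":-2,"y":0,"z":0,"rx":0,"ry":0,"rz":0,"hand":0},{"x":0,"y":0,"z":0,"rx":0,"ry":0,"rz":0,"hand":0}]'
python3 -c "
from h import *
st()"
```

```text
clock: 20.98
eef_pos: [594.9, 173.2, 72.3]
tcp_rot: [3.141, 0.0, 2.139]
contact_force: [-0.9, 1.1, 1.1]
opening: 0.001
grasp_force: 0.6
tool th 1.5164 r 209.2 yaw th 0.995 f tool [ 1.43 -0.13 -1.07] grasp 0.64 spring exp 10.4
```

```bash
python3 -m creep '[{"x":-2,"y":0,"z":0,"rx":0,"ry":0,"rz":0,"hand":0},{"x":-2,"y":0,"z":0,"rx":0,"ry":0,"rz":0,"hand":0},{"x":-2,"y":0,"z":0,"rx":0,"ry":0,"rz":0,"hand":0},{"x":-2,"y":0,"z":0,"rx":0,"ry":0,"rz":0,"hand":0},{"x":0,"y":0,"z":0,"rx":0,"ry":0,"rz":0,"hand":0}]'
python3 - <<'E'
from h import *
st()
c=get_calibration("top"); im=grab_frame("top"); cv2.imwrite("pics/top8.png",im[:,:,::-1])
for b in blobs(im,(20,150,100),(32,255,255),10):
    if 240<b[0][0]<400 and b[0][1]>180: print("y",b, plane(c,b[0],105).round(1))
E
```

```text
clock: 21.6
eef_pos: [598.8, 166.5, 71.8]
tcp_rot: [-3.141, -0.0, 2.14]
contact_force: [-2.1, 1.3, 0.8]
opening: 0.007
grasp_force: 0.9
tool th 1.5336999999999998 r 202.3 yaw th 0.994 f tool [ 2.25 -1.04 -0.75] grasp 0.89 spring exp 10.4
y ([339.7, 251.6], [337, 249, 7, 7, 36]) [463.1  -8.5 105. ]
```

The hammer has flown and rests at about 0.19 rad. I'll back off, lift clear, and check.

```bash
python3 -m creep '[{"x":8,"y":0,"z":0,"rx":0,"ry":0,"rz":0,"hand":0},{"x":15,"y":0,"z":0,"rx":0,"ry":0,"rz":0,"hand":0},{"x":5,"y":0,"z":-40,"rx":0,"ry":0,"rz":0,"hand":0},{"x":0,"y":0,"z":-50,"rx":0,"ry":0,"rz":0,"hand":0},{"x":0,"y":0,"z":-50,"rx":0,"ry":0,"rz":0,"hand":0},{"x":0,"y":0,"z":0,"rx":0,"ry":0,"rz":0,"hand":0},{"x":0,"y":0,"z":0,"rx":0,"ry":0,"rz":0,"hand":0},{"x":0,"y":0,"z":0,"rx":0,"ry":0,"rz":0,"hand":0}]'
python3 - <<'E'
from h import *
c=get_calibration("top"); im=grab_frame("top"); cv2.imwrite("pics/top9.png",im[:,:,::-1])
for lo,hi,z in [((20,150,100),(32,255,255),105),((0,200,100),(5,255,255),55)]:
  for b in blobs(im,lo,hi,10):
    if 240<b[0][0]<480 and 180<b[0][1]<300: print(b, plane(c,b[0],z).round(1))
print(proj(c,(481.7,-65.8,55)))
a=cv2.imread("pics/top0.png").astype(int); d=np.abs(a-im[:,:,::-1]).sum(2)
for n,(x0,y0,x1,y1) in dict(amber=(440,258,470,285),w=(410,290,485,330),sd=(400,155,480,175),plug=(160,190,205,225),can=(145,245,190,280),relay=(190,298,220,326)).items(): print(n,(d[y0:y1,x0:x1]>90).sum())
E
```

```text
clock: 22.65
eef_pos: [582.8, 190.3, 210.4]
tcp_rot: [-3.139, -0.001, 2.14]
contact_force: [0.1, -0.4, -0.2]
opening: 0.001
grasp_force: 0.0
([339.7, 251.6], [337, 249, 7, 7, 36]) [463.1  -8.5 105. ]
([343.2, 226.0], [338, 207, 13, 41, 218]) [536.8 -21.8  55. ]
([360.4, 247.2], [352, 238, 18, 19, 210]) [478.8 -65.8  55. ]
[360.36451351 246.12024621]
amber 0
w 0
sd 0
plug 330
can 0
relay 165
```

The lamp is in its nest with the hammer resting on it. The differences around the plug and relay fit the robot's shadow having moved, since the arm never went near them. Handing in.

```bash
python3 -c "
from rig import *
print(sign_off())"
```

```text
the job is handed in; nothing more can be done
None
```

I handed the job in at about 23 s: the sear caught and held the hammer, the red lamp stood in the nest, and the tripped hammer flew onto it and rests at about 0.19 rad; nothing else appears moved, though hand-in returned no verdict.

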